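# Lower the mainboard on the ratchet tilt stand

## Task

The tilt stand is propped up on its ratchet with a mainboard on its deck. Press the red thumb tab to free the pawl and, keeping it pressed, push the arm gently down past the teeth until the deck lies fully down on the stand; then take your hand away so the pawl springs back. Only push with the fingertips: do not lift the deck, do not touch the mainboard, do not let the deck slam, and leave the other things on the bench where they are.

Things in the scene. Friction and masses are not known exactly. Their poses are not given: they have to be found in the camera images.
- tilt_stand: blue base frame of the ratchet tilt stand, fixed on the bench: 210 mm wide (x), 295 mm long (y -185 to +110), rails 24 mm high; origin on the bench under its middle; x runs along the hinge, y from the hinge end to the red-tab end. Hinge line at y -170, 60 mm up. A toothed steel quadrant (6 mm plate at x = 0, 237 to 260 mm from the hinge, top 140 mm up at y +78) stands upright near the tab end
- stand_hinge (a point): the middle of the hinge line of the deck (fixed on the stand, 60 mm above the bench); same axes as the stand
- deck_arm (a joint): tilt of deck and arm about the hinge, rad: 0 = fully down on the stand, grows as the tab end rises; starts at 0.30 to 0.46. The teeth are 0.040 rad apart: with the pawl in them the deck cannot be pushed down by more than that slack. A friction damper on the hinge carries the weight: with the pawl free the deck stays where it is left and takes 2 to 6 N at the tab to go down at up to 50 mm/s
- thumb_pawl (a joint): turn of the spring pawl on the arm, rad: 0 (resting on a tooth's flank: up to 0.08) = in the teeth, grows as the red tab is pressed down; clear of the teeth above 0.08, stop at 0.20; springs back when the tab is let go. The tab takes 1 to 2 N and goes down about 17 mm to the stop, then pushing on moves the arm. Its pivot is on the arm's line, 241.5 mm from the hinge
- pawl_tab: red ribbed thumb tab on the tail of the pawl, beyond the quadrant, the outermost part of the arm: a plate 46 mm wide (its x, parallel to the hinge) by 40 mm (its y, outward), 5 mm thick, with a 6 mm high lip along its outer edge; origin at the middle of its upper face, z up out of that face; it slopes 0.1 rad down outwards relative to the arm
- tab_top (a point): middle of the tab's upper face, the place to press. With the pawl at 0 it is 325 mm from the hinge along the arm and 32.5 mm above the arm's line through the hinge (level when the deck is down); it turns about the pawl's pivot when pressed and about the hinge as the arm goes down. Deck down: 75 mm above the bench with the tab at its stop, 92 mm when let go
- mainboard: green mainboard 170 by 170 mm with cooler, memory modules and port blocks (up to 46 mm above its origin), screwed to the aluminium deck; origin under the middle of the board, 113 mm from the hinge along the arm and 16 mm above the arm's line. Not to be touched
- hard_drive: loose steel-grey hard drive 102 x 147 x 26 mm lying beside the stand, origin under its centre
- power_driver: loose red cordless screwdriver, about 200 mm long along its y, 30 mm thick, lying beside the stand, origin under its middle
- mouse: loose black computer mouse 62 x 108 x 36 mm, origin under its centre
- screw_pot: loose round steel pot of screws, 64 mm across, 34 mm high, origin under its centre
- case_fan: loose black case fan 92 x 92 x 25 mm, lying flat, origin under its centre
- power_supply: loose dark power supply 150 x 140 x 86 mm with a round fan guard on top, origin under its centre
- screwdriver: loose hand screwdriver with a blue handle, 190 mm long along its x, lying on the bench

How it is judged:
By the outcome, as a careful person would: the job done as asked, in the order asked, and still so for the second after the job is handed in, with the robot touching nothing.
It also fails if it takes over 38 s, if anything falls off the work surface, if the arm or the gripper's body presses on something with over 40 N, if the wrist force passes 120 N, or if a joint passes its speed limit or range.

## Robot

A 6-joint arm with a two-finger parallel gripper is mounted at the origin on the work surface. World frame = base frame: x ahead of the robot, y to its left, z up, the work surface at z = 0. Lengths are in m, angles in rad, forces in N, time in s.
With the tool pointing down it reaches from about 0.25 to 0.775 m from the base axis. Payload 4 kg.
Tool frame: the origin (TCP) lies between the finger pads; the fingertips stand 22 mm ahead of it and the grasp point (between the pads) lies 3 mm ahead of it; z points along the fingers, y is the direction in which the jaws open and shut (so a half turn about z gives the same grasp; the last joint's range is limited). The gripper opens to 85 mm and grips with 20 to 120 N. Pads are 22 mm wide; open, the fingers measure 114 mm over their backs; the gripper's body (76 mm by 85 mm) begins 54 mm behind the grasp point. The pads swing forward as they close: fully open they stand 13 mm farther back than shut.
Start: joints at [-1.349, 0.087, 1.371, -0, 1.684, -0.103], TCP at [0.176, -0.521, 0.253] pointing down, gripper open.
Joint ranges: [-3.1, 3.1], [-0.76, 2.03], [0.27, 2.55], [-1.08, 4.22], [0.17, 2.65], [-2.57, 2.57]. Speed limits (rad/s): [2.79, 2.79, 3.14, 3.14, 3.14, 3.14].

## Interface

Orientations are given as a unit quaternion [x, y, z, w].
In Python, from station import manip gives the robot as it stands. The module is installed in compiled form; this text tells all that it offers.
- The arm moves only by the shell command python3 -m pendant 'ROWS' [OPENING]. ROWS is JSON, a list of rows, each an object with "xyz": the shift along the tool's x, y, z in units of 0.12 m (1.0 is 0.12 m), a list of three; "angular": the turn, a rotation vector about the tool's x, y, z in units of 360 degrees (1.0 is 360 degrees), a list of three. In form: [{"xyz": [dx, dy, dz], "angular": [wx, wy, wz]}, ...]. A call has exactly 5 rows; each row is the pose to reach, as a shift and turn from the pose commanded when the call began, along the tool's axes at that moment, turning the shorter way round; what a row does not reach only later rows make up. A row lasts 1/12 s, in which the tool goes at most 41.7 mm and 7.16 degrees, less where a joint would pass 70% of its speed; a pose out of reach is approached as far as the arm can. A call with a number of a shift or a turn outside -1 to 1 is refused whole. A call with a gripper value outside its range is refused whole. OPENING is the opening, from 0 (shut) to 1 (fully open), set as the call begins (- or left out, the last holds). The fingers move at their own pace and stop on an object; the grip force is fixed at half the most. Time passes only in rows, so rows that repeat a pose let the fingers close, or fill a call up. It gives the time, the measured TCP pose, the force and the opening at its end, in the units of the state.
- manip.read_state(): the state, without advancing time (a new reading comes with each control period).
- manip.grab_frame(name): name is "scene" or "side" or "wrist"; returns the picture (400x640x3 uint8, red, green, blue); there is no depth.
- manip.camera_model(name): a dict with "intrinsics" (3x3 intrinsics, pixels), "extrinsics" (4x4, takes a point from camera to world coordinates); the wrist camera has in their place "T_tool_cam" (4x4, takes a point from camera to tool coordinates, whose origin is the TCP and whose axes are the flange's). Camera axes: x right, y down, z forward; pixel columns grow to the right and rows downward; lengths in m; the calibration is good to about 2 mm. A picture is of the moment at which its call begins: read the wrist's pose just before it. camera_model takes no time and is no camera call.
- manip.sign_off(): hands the job in, once; it reports no verdict.
The state is a dict: "time_s": time; "joint_positions": joint angles; "qd": joint speeds; "joint_torque": joint torques, N m; "tcp_pos": TCP position; "orientation": TCP orientation; "contact_force": force on the tool from outside, world axes, zero at the start; "wrist_torque": the same for the moment, N m; "width": finger opening in m.
Only numpy, scipy, OpenCV 4.12 (cv2) and the standard library are available. Lean on these libraries where they do the work, as an engineer would, in place of code of your own. Each camera call takes 0.05 s, during which the arm holds its last target. There are 200 camera calls.

## Working session

There is one attempt and no reset: what is moved stays moved. The work goes in short steps, Python scripts to look and compute and a shell command to move; the robot and the scene stay as the last step left them, time stands still between calls to the robot, and variables do not carry over. Pictures are saved under pics/ and viewed, about 8 in all and at most 12, crops included, and the job is handed in when it is done.

```bash
mkdir -p pics; python3 - <<'E'
from station import manip
import cv2,json
s=manip.read_state();print(s)
for n in("scene","side"):
    cv2.imwrite(f"pics/{n}0.png",manip.grab_frame(n)[:,:,::-1]);c=manip.camera_model(n);print(n,c["intrinsics"],c["extrinsics"])
print(manip.camera_model("wrist"))
E
```

```text
{'time_s': 0.0, 'joint_positions': array([-1.34908847e+00,  8.79917808e-02,  1.37229915e+00,  8.63525288e-06,
        1.68361014e+00, -1.03106143e-01]), 'qd': array([-0.0013614 ,  0.00013787,  0.00154377, -0.00035021, -0.00115495,
        0.00207721]), 'joint_torque': array([ 2.76192135e-03, -3.51866949e+01, -3.13267601e+01,  1.73768544e-04,
        1.08200006e-02, -2.20353911e-06]), 'tcp_pos': array([ 0.17541562, -0.52078908,  0.2520962 ]), 'orientation': array([ 9.86840210e-01,  1.61694363e-01, -6.41223008e-05, -1.15243488e-03]), 'contact_force': array([-0.50537758, -0.26985799, -0.43297476]), 'wrist_torque': array([ 0.00311238, -0.00323671, -0.0056882 ]), 'width': 0.08552384875172499}
scene [[421.55102842   0.         315.71387833]
 [  0.         421.55102842 192.00849433]
 [  0.           0.           1.        ]] [[-0.52823413  0.56051409 -0.637803    1.33552973]
 [ 0.84880962  0.32898229 -0.41387544  0.36055137]
 [-0.02215713 -0.75999645 -0.64954942  0.86201002]
 [ 0.          0.          0.          1.        ]]
side [[428.51043745   0.         326.45479146]
 [  0.         428.51043745 189.21483233]
 [  0.           0.           1.        ]] [[-0.96973594 -0.16751179  0.17762884  0.28211555]
 [-0.24327461  0.6011537  -0.7612041   0.9822624 ]
 [ 0.02072842 -0.78137957 -0.62371172  0.99544006]
 [ 0.          0.          0.          1.        ]]
{'intrinsics': array([[300.86865935,   0.        , 315.72496583],
       [  0.        , 300.86865935, 200.38478483],
       [  0.        ,   0.        ,   1.        ]]), 'T_tool_cam': array([[-9.57100737e-04, -9.44637197e-01, -3.28115299e-01,
         8.44909652e-02],
       [ 9.99999510e-01, -8.21300963e-04, -5.52454665e-04,
         1.19481804e-03],
       [ 2.52387815e-04, -3.28115667e-01,  9.44637520e-01,
        -1.20067965e-01],
       [ 0.00000000e+00,  0.00000000e+00,  0.00000000e+00,
         1.00000000e+00]])}
```

View pics/scene0.png

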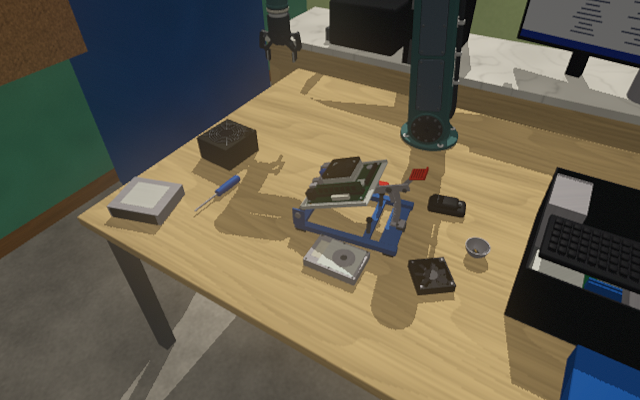

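View pics/side0.png

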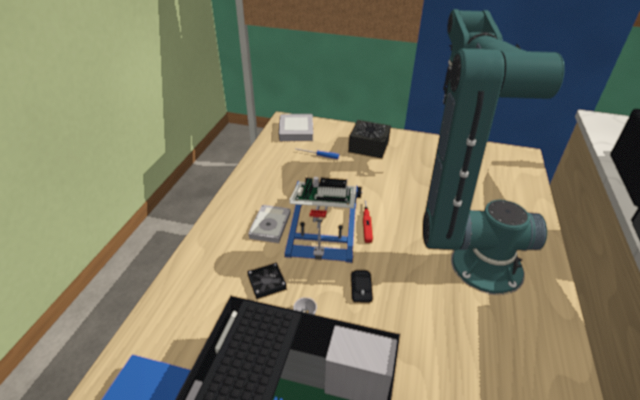

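The scene view shows the stand with its red tab at about (418,174). In the side view the tab is at about (318,213), and the power driver lies beside the stand at (367,225). Next I'll zoom in and get masks.

```bash
cat > h.py <<'E'
from station import manip
import cv2,numpy as np
from scipy.spatial.transform import Rotation as R
def ray(n,p):
    c=manip.camera_model(n);T=c["extrinsics"];d=T[:3,:3]@np.linalg.solve(c["intrinsics"],[p[0],p[1],1.]);return T[:3,3],d
def onz(n,p,z):
    o,d=ray(n,p);return o+d*(z-o[2])/d[2]
def tri(p,q):
    (o,d),(a,b)=ray("scene",p),ray("side",q)
    t=np.linalg.lstsq(np.c_[d,-b],a-o,rcond=None)[0];x,y=o+d*t[0],a+b*t[1];return (x+y)/2,np.linalg.norm(x-y)
def proj(n,P):
    c=manip.camera_model(n);T=np.linalg.inv(c["extrinsics"]);q=c["intrinsics"]@(T[:3,:3]@P+T[:3,3]);return q[:2]/q[2]
E
python3 - <<'E'
from h import *
for n in("scene","side"):
    im=cv2.imread(f"pics/{n}0.png");h=cv2.cvtColor(im,cv2.COLOR_BGR2HSV)
    red=((h[...,0]<8)|(h[...,0]>172))&(h[...,1]>150)&(h[...,2]>70)
    blue=(abs(h[...,0].astype(int)-112)<12)&(h[...,1]>110)&(h[...,2]>50)
    for nm,m in(("red",red),("blue",blue)):
        k,l,st,ce=cv2.connectedComponentsWithStats(m.astype(np.uint8))
        for i in range(1,k):
            if st[i,4]>12 and 200<ce[i,0]<480 and 130<ce[i,1]<300: print(n,nm,st[i],ce[i].round(1))
a=cv2.imread("pics/scene0.png")[145:265,280:440];b=cv2.imread("pics/side0.png")[165:285,240:400]
cv2.imwrite("pics/z0.png",np.hstack([cv2.resize(v,None,fx=2.5,fy=2.5,interpolation=2) for v in(a,b)]))
E
```

```text
scene red [409 167  19  13 179] [418.4 173.9]
scene red [379 181  10   4  31] [382.9 182.9]
scene blue [216 176  24  16  88] [227.4 182.9]
scene blue [373 194   6   4  21] [375.7 195.3]
scene blue [371 196  19  37 143] [378.5 211.1]
scene blue [401 200  13   7  41] [407.1 202.9]
scene blue [400 208  10  12  79] [404.4 213.1]
scene blue [370 210  32  41 334] [390.3 235.1]
side red [363 208  10  35 241] [367.1 226.6]
side red [310 210  16   7  96] [317.5 213.2]
side blue [317 152  21   6  79] [327.9 154.4]
side blue [285 205  33  53 567] [298.4 240.2]
side blue [321 209  33  53 569] [340.7 244.1]
```

View pics/z0.png

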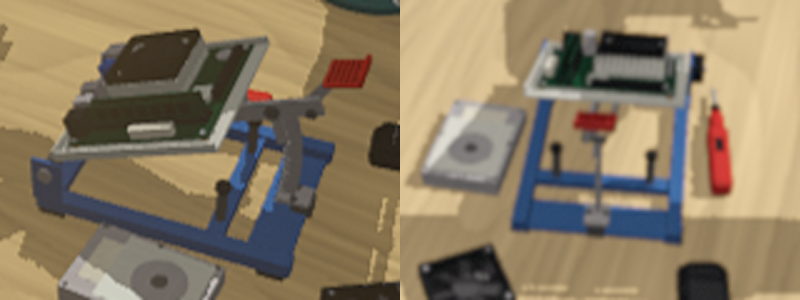

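The left crop shows the stand propped up, with the tab at scene (418,174). The right crop shows the front corners of the base at about side (286,256) and (352,261), with the quadrant foot midway between them at about (318,252).

```bash
python3 - <<'E'
from h import *
t,e=tri((418.4,173.9),(317.5,213.2));print("tab",t,e)
A=onz("side",(286,257),0);B=onz("side",(352,261.5),0);C=onz("scene",(396,256),0.0);D=onz("scene",(414,204),.024)
print("A,B",A,B,np.linalg.norm(A-B));print("C,D",C,D,np.linalg.norm(C-D))
for P,Q in((A,B),(C,D)):
    x=(P-Q)[:2]; 
    ex=x/np.linalg.norm(x)
    if ex[0]<0: ex=-ex
    ey=np.array([-ex[1],ex[0]]);m=(P+Q)[:2]/2;H=m-ey*.28
    print("yaw",np.arctan2(ex[1],ex[0]),"hinge",H,"tab in stand",[(t[:2]-H)@ex,(t[:2]-H)@ey,t[2]-.06],"th",np.arctan2(t[2]-.06,(t[:2]-H)@ey)-.1, np.hypot(t[2]-.06,(t[:2]-H)@ey), "exp",np.hypot(.325,.0325))
s=manip.read_state();print(R.from_quat(s["orientation"]).as_matrix().round(3))
E
```

```text
tab [0.50451262 0.12844993 0.20715023] 0.0015666493608314008
A,B [6.04527451e-01 1.27822515e-01 1.11022302e-16] [0.40295035 0.09238344 0.        ] 0.20466864481651434
C,D [0.60332009 0.1338499  0.        ] [0.41241728 0.10454672 0.024     ] 0.19462415080911938
yaw 0.17403053873030747 hinge [ 0.55222185 -0.16566758] tab in stand [np.float64(0.0039388695019494675), np.float64(0.29793584698561604), np.float64(0.14715023114209735)] th 0.35875494625374926 0.3322934839027228 exp 0.32662095768642896
yaw 0.15230910035347098 hinge [ 0.55035054 -0.15756024] tab in stand [np.float64(-0.0019135508021646127), np.float64(0.2896537043851097), np.float64(0.14715023114209735)] th 0.37004398268009486 0.32488837927692826 exp 0.32662095768642896
[[ 0.948  0.319 -0.   ]
 [ 0.319 -0.948  0.002]
 [ 0.    -0.002 -1.   ]]
```

```bash
cat >> h.py <<'E'
def go(P,yaw=None):
    s=manip.read_state();r=R.from_quat(s["orientation"]);d=r.inv().apply(np.array(P)-s["tcp_pos"])/.12
    ang=np.zeros(3)
    if yaw is not None:
        g=R.from_matrix(np.array([[np.cos(yaw),np.sin(yaw),0],[np.sin(yaw),-np.cos(yaw),0],[0,0,-1]]))
        ang=(r.inv()*g).as_rotvec()/(2*np.pi)
    print("t",s["time_s"].__round__(2),"tcp",s["tcp_pos"].round(4),"F",s["contact_force"].round(1),"->xyz",d.round(3),"ang",ang.round(4))
E
python3 -m pendant '[{"xyz":[0.2,-0.2,-0.1],"angular":[0,0,-0.0149]},{"xyz":[0.4,-0.4,-0.2],"angular":[0,0,-0.0298]},{"xyz":[0.6,-0.6,-0.3],"angular":[0,0,-0.0447]},{"xyz":[0.8,-0.8,-0.4],"angular":[0,0,-0.0596]},{"xyz":[1,-1,-0.5],"angular":[0,0,-0.0745]}]' 0
python3 -c "
from h import *
go([.5045,.1285,.30],1.73)"
```

```text
time_s: 0.52
tcp_pos: [0.2512, -0.3676, 0.3132]
orientation: [0.922, 0.388, 0.0, -0.001]
contact_force: [1.4, -0.7, -0.3]
width: 0.0257
t 0.52 tcp [ 0.2512 -0.3676  0.3132] F [ 1.4 -0.7 -0.3] ->xyz [ 4.432 -1.38   0.114] ang [-1.000e-04 -1.000e-04 -1.485e-01]
```

```bash
python3 -m pendant '[{"xyz":[0.2,-0.12,0],"angular":[0,0,-0.0149]},{"xyz":[0.4,-0.24,0],"angular":[0,0,-0.0298]},{"xyz":[0.6,-0.36,0],"angular":[0,0,-0.0447]},{"xyz":[0.8,-0.48,0],"angular":[0,0,-0.0596]},{"xyz":[1,-0.6,0],"angular":[0,0,-0.0745]}]'
python3 -c "
from h import *
go([.5045,.1285,.30],1.73)"
```

```text
time_s: 0.93
tcp_pos: [0.2838, -0.2317, 0.3128]
orientation: [0.806, 0.591, 0.0, -0.0]
contact_force: [0.8, 0.0, -0.2]
width: -0.0001
t 0.93 tcp [ 0.2838 -0.2317  0.3128] F [ 0.8  0.  -0.2] ->xyz [3.416 0.851 0.108] ang [-0.0001 -0.0001 -0.074 ]
```

```bash
python3 -m pendant '[{"xyz":[0.2,0.05,0],"angular":[0,0,-0.0149]},{"xyz":[0.4,0.1,0],"angular":[0,0,-0.0298]},{"xyz":[0.6,0.15,0],"angular":[0,0,-0.0447]},{"xyz":[0.8,0.2,0],"angular":[0,0,-0.0596]},{"xyz":[1,0.25,0],"angular":[0,0,-0.074]}]'
python3 -c "
from h import *
go([.5045,.1285,.30],1.73)"
```

```text
time_s: 1.35
tcp_pos: [0.3492, -0.1268, 0.3129]
orientation: [0.648, 0.761, -0.0, -0.0]
contact_force: [0.5, 0.1, -0.8]
width: 0.0003
t 1.35 tcp [ 0.3492 -0.1268  0.3129] F [ 0.5  0.1 -0.8] ->xyz [1.895 1.616 0.108] ang [-0.0001 -0.      0.0001]
```

```bash
python3 -m pendant '[{"xyz":[0.2,0.17,0],"angular":[0,0,0]},{"xyz":[0.4,0.34,0],"angular":[0,0,0]},{"xyz":[0.6,0.51,0],"angular":[0,0,0]},{"xyz":[0.8,0.68,0],"angular":[0,0,0]},{"xyz":[1,0.85,0],"angular":[0,0,0]}]'
python3 -m pendant '[{"xyz":[0.2,0.17,0],"angular":[0,0,0]},{"xyz":[0.4,0.34,0],"angular":[0,0,0]},{"xyz":[0.6,0.51,0],"angular":[0,0,0]},{"xyz":[0.8,0.68,0],"angular":[0,0,0]},{"xyz":[0.9,0.77,0.11],"angular":[0,0,0]}]'
python3 - <<'E'
from h import *
go([.5045,.1285,.29],1.73)
s=manip.read_state();cv2.imwrite("pics/w1.png",manip.grab_frame("wrist")[:,:,::-1])
a=manip.grab_frame("scene")[:,:,::-1];cv2.imwrite("pics/s1.png",cv2.resize(a[100:240,300:480],None,fx=3,fy=3))
im=cv2.imread("pics/w1.png");h=cv2.cvtColor(im,cv2.COLOR_BGR2HSV)
red=((h[...,0]<8)|(h[...,0]>172))&(h[...,1]>150)&(h[...,2]>70)
k,l,st,ce=cv2.connectedComponentsWithStats(red.astype(np.uint8))
for i in range(1,k):
    if st[i,4]>40: print(st[i],ce[i])
c=manip.camera_model("wrist")
T=c["T_tool_cam"]
for z in(.195,.207,.215):
  for i in range(1,k):
    if st[i,4]>400:
        d=T[:3,:3]@np.linalg.solve(c["intrinsics"],[*ce[i],1]);r=R.from_quat(s["orientation"]).as_matrix();o=s["tcp_pos"]+r@T[:3,3];d=r@d;print(z,o+d*(z-o[2])/d[2])
E
```

```text
time_s: 1.77
tcp_pos: [0.4316, 0.0079, 0.3129]
orientation: [0.65, 0.76, -0.0, -0.0]
contact_force: [1.1, 0.1, 0.6]
width: 0.0001
time_s: 2.18
tcp_pos: [0.5077, 0.1303, 0.3016]
orientation: [0.649, 0.761, 0.002, 0.001]
contact_force: [0.4, -0.2, 0.9]
width: -0.0002
t 2.18 tcp [0.5077 0.1303 0.3016] F [ 0.4 -0.2  0.9] ->xyz [-0.011 -0.029  0.097] ang [ 0.0007 -0.0002 -0.0002]
[ 279  191   64   44 2420] [310.8731405  211.75413223]
[ 199  227   31   83 1124] [213.46708185 258.13078292]
0.195 [0.50491898 0.12500042 0.195     ]
0.195 [0.42927276 0.07023101 0.195     ]
0.207 [0.50435185 0.12962638 0.207     ]
0.207 [0.43270891 0.07775542 0.207     ]
0.215 [0.50397377 0.13271035 0.215     ]
0.215 [0.43499967 0.0827717  0.215     ]
```

View pics/w1.png

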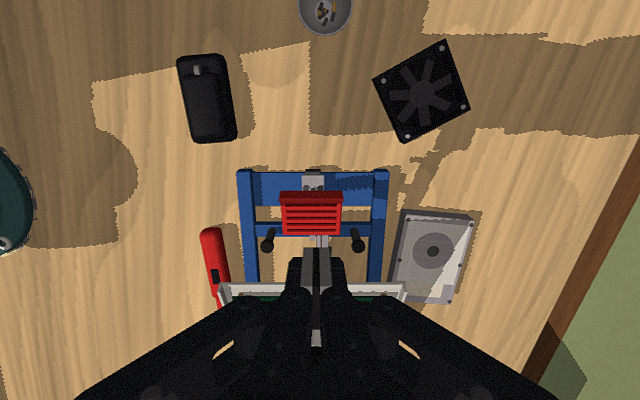

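The wrist view shows the tab centred at (311,212), with the base frame parallel to the jaws. It agrees with the triangulated tab position to within about 1 mm. I'll approach to just above the tab, then press along the arc.

```bash
cat >> h.py <<'E'
H=np.array([.5507,-.1601,.06]);EY=np.array([-.158,.987,0]);EX=np.array([.987,.158,0]);Z=np.array([0,0,1.])
def arc(th,phi,tilt,up=0):
    "rows to bring the shut fingertips to tab_top (+up) at arm angle th, pawl phi, tool leaning outward by tilt"
    c,s=np.cos(phi),np.sin(phi);u=.2415+.0835*c+.0325*s;v=.0325*c-.0835*s
    P=H+EY*(u*np.cos(th)-v*np.sin(th))+Z*(u*np.sin(th)+v*np.cos(th)+up)
    zt=-Z*np.cos(tilt)-EY*np.sin(tilt);g=R.from_matrix(np.c_[np.cross(EX,zt),EX,zt])
    st=manip.read_state();r=R.from_quat(st["orientation"])
    d=r.inv().apply(P-.022*zt-st["tcp_pos"])/.12;a=(r.inv()*g).as_rotvec()/(2*np.pi)
    print("th",round(th,3),"tip",(st["tcp_pos"]+.022*r.as_matrix()[:,2]).round(4),"want",P.round(4),"xyz",d.round(3),"ang",a.round(4),"Fz",st["contact_force"].round(1))
E
python3 -m pendant '[{"xyz":[-0.01,-0.03,0.15],"angular":[0,0,0]},{"xyz":[-0.01,-0.03,0.3],"angular":[0,0,0]},{"xyz":[-0.01,-0.03,0.42],"angular":[0,0,0]},{"xyz":[-0.01,-0.03,0.46],"angular":[0,0,0]},{"xyz":[-0.01,-0.03,0.46],"angular":[0,0,0]}]' 0
python3 -c "
from h import *
arc(.365,0,0);arc(.365,.2,0);arc(.33,.2,0.02)"
```

```text
time_s: 2.7
tcp_pos: [0.5014, 0.1246, 0.2432]
orientation: [0.651, 0.76, -0.002, -0.001]
contact_force: [0.1, 0.2, -0.5]
width: -0.0
th 0.365 tip [0.5013 0.1246 0.2212] want [0.5046 0.1281 0.2064] xyz [0.024 0.031 0.124] ang [-0.0006  0.     -0.0007] Fz [ 0.1  0.2 -0.5]
th 0.365 tip [0.5013 0.1246 0.2212] want [0.5029 0.1386 0.192 ] xyz [0.113 0.031 0.244] ang [-0.0006  0.     -0.0007] Fz [ 0.1  0.2 -0.5]
th 0.33 tip [0.5013 0.1246 0.2212] want [0.5022 0.143  0.1813] xyz [0.153 0.032 0.333] ang [-0.0006 -0.0031 -0.0007] Fz [ 0.1  0.2 -0.5]
```

```bash
python3 -m pendant '[{"xyz":[0.02,0.01,0.03],"angular":[0,0,0]},{"xyz":[0.03,0.02,0.06],"angular":[0,0,0]},{"xyz":[0.05,0.03,0.09],"angular":[0,0,0]},{"xyz":[0.06,0.03,0.12],"angular":[0,0,0]},{"xyz":[0.08,0.03,0.15],"angular":[0,0,0]}]'
python3 -m pendant '[{"xyz":[0.01,0,0.02],"angular":[0,0,0]},{"xyz":[0.02,0,0.04],"angular":[0,0,0]},{"xyz":[0.03,0,0.06],"angular":[0,0,0]},{"xyz":[0.03,0,0.08],"angular":[0,0,0]},{"xyz":[0.04,0,0.09],"angular":[0,0,0]}]'
python3 - <<'E'
from h import *
for t in(.365,.33,.3): arc(t,.2,0)
a=[cv2.resize(manip.grab_frame(n)[:,:,::-1][y:y+120,x:x+130],None,fx=3,fy=3,interpolation=2) for n,x,y in(("scene",340,120),("side",260,150))]
cv2.imwrite("pics/p2.png",np.hstack(a))
E
```

```text
time_s: 3.12
tcp_pos: [0.505, 0.1359, 0.2274]
orientation: [0.65, 0.76, 0.001, 0.0]
contact_force: [0.8, 0.2, 2.3]
width: 0.0003
time_s: 3.53
tcp_pos: [0.5039, 0.1407, 0.2166]
orientation: [0.65, 0.76, 0.001, 0.0]
contact_force: [-1.2, 0.2, 3.7]
width: 0.0
th 0.365 tip [0.504  0.1407 0.1946] want [0.5029 0.1386 0.192 ] xyz [-0.016 -0.011  0.022] ang [ 0.0002 -0.0001 -0.0005] Fz [-1.2  0.2  3.7]
th 0.33 tip [0.504  0.1407 0.1946] want [0.5022 0.143  0.1813] xyz [ 0.021 -0.012  0.111] ang [ 0.0002 -0.0001 -0.0005] Fz [-1.2  0.2  3.7]
th 0.3 tip [0.504  0.1407 0.1946] want [0.5016 0.1464 0.172 ] xyz [ 0.05  -0.012  0.188] ang [ 0.0002 -0.0001 -0.0005] Fz [-1.2  0.2  3.7]
```

View pics/p2.png

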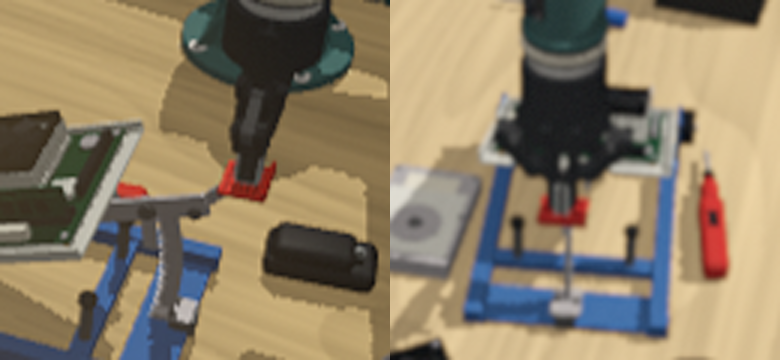

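The fingertips are on the middle of the tab, which is pressed nearly level, and the force is 3.7 N. I'll start down the arc and let the tool lean outward a little.

```bash
python3 -m pendant '[{"xyz":[0.0,0,0.02],"angular":[0,0,0]},{"xyz":[0.01,0,0.04],"angular":[0,0,0]},{"xyz":[0.01,0,0.06],"angular":[0,0,0]},{"xyz":[0.02,0,0.085],"angular":[0,0,0]},{"xyz":[0.02,-0.01,0.11],"angular":[0,0,0]}]'
python3 -c "
from h import *
for t,k in((.33,0),(.3,.04),(.29,.04)): arc(t,.2,k)"
```

```text
time_s: 4.05
tcp_pos: [0.503, 0.1434, 0.2039]
orientation: [0.65, 0.76, 0.002, 0.0]
contact_force: [0.3, 4.0, 5.0]
width: 0.0002
th 0.33 tip [0.5031 0.1435 0.1819] want [0.5022 0.143  0.1813] xyz [-0.003 -0.008  0.005] ang [ 0.0005 -0.0003 -0.0005] Fz [0.3 4.  5. ]
th 0.3 tip [0.5031 0.1435 0.1819] want [0.5016 0.1464 0.172 ] xyz [ 0.034 -0.008  0.083] ang [ 0.0005 -0.0066 -0.0005] Fz [0.3 4.  5. ]
th 0.29 tip [0.5031 0.1435 0.1819] want [0.5015 0.1475 0.1689] xyz [ 0.043 -0.008  0.109] ang [ 0.0005 -0.0066 -0.0005] Fz [0.3 4.  5. ]
```

```bash
python3 -m pendant '[{"xyz":[0.01,0,0.02],"angular":[0,-0.001,0]},{"xyz":[0.02,0,0.04],"angular":[0,-0.002,0]},{"xyz":[0.03,0,0.065],"angular":[0,-0.004,0]},{"xyz":[0.04,-0.01,0.085],"angular":[0,-0.005,0]},{"xyz":[0.05,-0.01,0.11],"angular":[0,-0.0066,0]}]'
python3 -c "
from h import *
for t,k in((.29,0.04),(.25,.08)): arc(t,.2,k)"
```

```text
time_s: 4.47
tcp_pos: [0.5013, 0.1484, 0.1908]
orientation: [0.65, 0.76, -0.012, 0.017]
contact_force: [2.2, 3.8, 4.8]
width: 0.0006
th 0.29 tip [0.5016 0.1475 0.1688] want [0.5015 0.1475 0.1689] xyz [-0.    -0.    -0.001] ang [ 0.0007  0.0003 -0.0006] Fz [2.2 3.8 4.8]
th 0.25 tip [0.5016 0.1475 0.1688] want [0.5008 0.1516 0.1564] xyz [ 0.046 -0.001  0.102] ang [ 0.0006 -0.0061 -0.0006] Fz [2.2 3.8 4.8]
```

```bash
python3 -m pendant '[{"xyz":[0.01,0,0.02],"angular":[0,-0.001,0]},{"xyz":[0.02,0,0.04],"angular":[0,-0.002,0]},{"xyz":[0.03,0,0.06],"angular":[0,-0.004,0]},{"xyz":[0.04,0,0.08],"angular":[0,-0.005,0]},{"xyz":[0.046,0,0.102],"angular":[0,-0.006,0]}]'
python3 -c "
from h import *
for t,k in((.25,0.08),(.21,.12)): arc(t,.2,k)"
```

```text
time_s: 4.88
tcp_pos: [0.4997, 0.1532, 0.1771]
orientation: [0.65, 0.759, -0.026, 0.031]
contact_force: [2.5, 2.5, 5.6]
width: -0.0003
th 0.25 tip [0.4999 0.1514 0.1552] want [0.5008 0.1516 0.1564] xyz [-0.001  0.007 -0.01 ] ang [ 0.0001  0.     -0.0006] Fz [2.5 2.5 5.6]
th 0.21 tip [0.4999 0.1514 0.1552] want [0.5002 0.1551 0.1437] xyz [0.045 0.007 0.093] ang [ 0.0001 -0.0063 -0.0006] Fz [2.5 2.5 5.6]
```

```bash
python3 -m pendant '[{"xyz":[0.01,0,0.02],"angular":[0,-0.001,0]},{"xyz":[0.02,0,0.04],"angular":[0,-0.002,0]},{"xyz":[0.03,0.01,0.06],"angular":[0,-0.004,0]},{"xyz":[0.04,0.01,0.08],"angular":[0,-0.005,0]},{"xyz":[0.045,0.01,0.1],"angular":[0,-0.006,0]}]'
python3 - <<'E'
from h import *
for t,k in((.21,0.12),(.17,.15)): arc(t,.2,k)
a=[cv2.resize(manip.grab_frame(n)[:,:,::-1][y:y+120,x:x+130],None,fx=3,fy=3,interpolation=2) for n,x,y in(("scene",340,120),("side",260,150))]
cv2.imwrite("pics/p3.png",np.hstack(a))
E
```

```text
time_s: 5.3
tcp_pos: [0.499, 0.1576, 0.1639]
orientation: [0.649, 0.759, -0.039, 0.044]
contact_force: [-0.6, 0.8, 3.4]
width: -0.0002
th 0.21 tip [0.4993 0.155  0.142 ] want [0.5002 0.1551 0.1437] xyz [-0.002  0.007 -0.014] ang [-0.0005 -0.0003 -0.0005] Fz [-0.6  0.8  3.4]
th 0.17 tip [0.4993 0.155  0.142 ] want [0.4998 0.1582 0.1308] xyz [0.042 0.007 0.09 ] ang [-0.0005 -0.0051 -0.0005] Fz [-0.6  0.8  3.4]
```

View pics/p3.png

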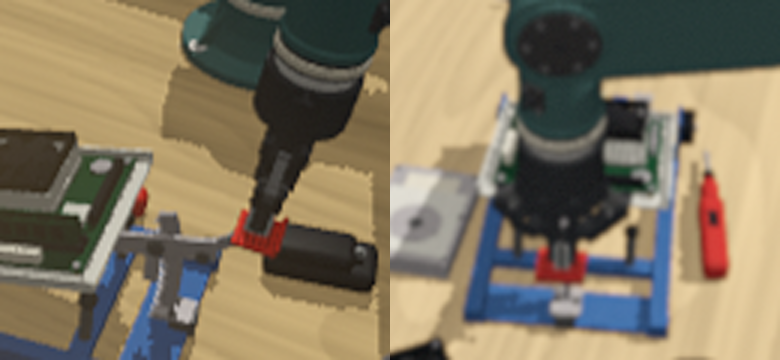

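The deck is clearly lower, the fingertips are still on the tab, and the pawl is clear. Carrying on.

```bash
python3 -m pendant '[{"xyz":[0.01,0,0.02],"angular":[0,-0.001,0]},{"xyz":[0.02,0,0.035],"angular":[0,-0.002,0]},{"xyz":[0.03,0.01,0.055],"angular":[0,-0.003,0]},{"xyz":[0.035,0.01,0.07],"angular":[0,-0.004,0]},{"xyz":[0.042,0.01,0.09],"angular":[0,-0.005,0]}]'
python3 -c "
from h import *
for t,k in((.17,0.15),(.13,.18)): arc(t,.2,k)"
```

```text
time_s: 5.82
tcp_pos: [0.5001, 0.1616, 0.1532]
orientation: [0.648, 0.758, -0.049, 0.056]
contact_force: [-2.8, -0.2, 4.4]
width: 0.0001
th 0.17 tip [0.5006 0.1584 0.1314] want [0.4998 0.1582 0.1308] xyz [ 0.    -0.007  0.005] ang [-0.0003 -0.0002 -0.0006] Fz [-2.8 -0.2  4.4]
th 0.13 tip [0.5006 0.1584 0.1314] want [0.4993 0.1607 0.1179] xyz [ 0.043 -0.007  0.109] ang [-0.0003 -0.0049 -0.0005] Fz [-2.8 -0.2  4.4]
```

```bash
python3 -m pendant '[{"xyz":[0.01,0,0.02],"angular":[0,-0.001,0]},{"xyz":[0.02,0,0.04],"angular":[0,-0.002,0]},{"xyz":[0.03,-0.01,0.06],"angular":[0,-0.003,0]},{"xyz":[0.035,-0.01,0.08],"angular":[0,-0.004,0]},{"xyz":[0.042,-0.01,0.105],"angular":[0,-0.005,0]}]'
python3 -c "
from h import *
for t,k in((.13,0.18),(.09,.21)): arc(t,.2,k)"
```

```text
time_s: 6.23
tcp_pos: [0.4995, 0.165, 0.1407]
orientation: [0.648, 0.757, -0.057, 0.069]
contact_force: [-0.4, 1.1, 4.6]
width: -0.0005
th 0.13 tip [0.5002 0.1611 0.119 ] want [0.4993 0.1607 0.1179] xyz [-0.001 -0.007  0.01 ] ang [ 0.0003 -0.0001 -0.0006] Fz [-0.4  1.1  4.6]
th 0.09 tip [0.5002 0.1611 0.119 ] want [0.499  0.1627 0.1048] xyz [ 0.041 -0.007  0.114] ang [ 0.0003 -0.0048 -0.0006] Fz [-0.4  1.1  4.6]
```

```bash
python3 -m pendant '[{"xyz":[0.01,0,0.02],"angular":[0,-0.001,0]},{"xyz":[0.02,0,0.04],"angular":[0,-0.002,0]},{"xyz":[0.03,0,0.06],"angular":[0,-0.003,0]},{"xyz":[0.035,-0.01,0.08],"angular":[0,-0.004,0]},{"xyz":[0.04,-0.01,0.1],"angular":[0,-0.005,0]}]'
python3 -c "
from h import *
for t,k in((.09,0.21),(.06,.23),(.04,.24)): arc(t,.2,k)"
```

```text
time_s: 6.65
tcp_pos: [0.4975, 0.1674, 0.1276]
orientation: [0.647, 0.756, -0.068, 0.08]
contact_force: [2.0, 2.8, 3.1]
width: -0.0002
th 0.09 tip [0.4983 0.1629 0.1061] want [0.499  0.1627 0.1048] xyz [-0.     0.006  0.011] ang [ 0.0001  0.0001 -0.0005] Fz [2.  2.8 3.1]
th 0.06 tip [0.4983 0.1629 0.1061] want [0.4988 0.1639 0.095 ] xyz [0.03  0.006 0.089] ang [ 0.0001 -0.0031 -0.0005] Fz [2.  2.8 3.1]
th 0.04 tip [0.4983 0.1629 0.1061] want [0.4987 0.1645 0.0884] xyz [0.049 0.006 0.141] ang [ 0.0001 -0.0047 -0.0005] Fz [2.  2.8 3.1]
```

Slower from here on.

```bash
python3 -m pendant '[{"xyz":[0.006,0,0.018],"angular":[0,0,0]},{"xyz":[0.012,0,0.036],"angular":[0,-0.001,0]},{"xyz":[0.018,0,0.054],"angular":[0,-0.002,0]},{"xyz":[0.024,0,0.072],"angular":[0,-0.002,0]},{"xyz":[0.03,0,0.089],"angular":[0,-0.003,0]}]'
python3 -m pendant '[{"xyz":[0.004,0,0.01],"angular":[0,0,0]},{"xyz":[0.008,0,0.02],"angular":[0,-0.001,0]},{"xyz":[0.012,0,0.03],"angular":[0,-0.001,0]},{"xyz":[0.016,0,0.04],"angular":[0,-0.001,0]},{"xyz":[0.02,0,0.05],"angular":[0,-0.002,0]}]'
python3 -c "
from h import *
for t,k in((.04,0.24),(.02,.25),(0,.26)): arc(t,.2,k)"
```

```text
time_s: 7.07
tcp_pos: [0.4969, 0.1686, 0.1162]
orientation: [0.646, 0.755, -0.074, 0.087]
contact_force: [1.1, 3.8, 3.7]
width: 0.0
time_s: 7.48
tcp_pos: [0.4965, 0.1688, 0.1098]
orientation: [0.646, 0.754, -0.079, 0.092]
contact_force: [-0.6, 4.0, 2.8]
width: -0.0001
th 0.04 tip [0.4973 0.1636 0.0884] want [0.4987 0.1645 0.0884] xyz [ 0.005  0.012 -0.002] ang [-0.0003  0.0005 -0.0006] Fz [-0.6  4.   2.8]
th 0.02 tip [0.4973 0.1636 0.0884] want [0.4987 0.165  0.0819] xyz [0.024 0.012 0.051] ang [-0.0003 -0.0011 -0.0006] Fz [-0.6  4.   2.8]
th 0 tip [0.4973 0.1636 0.0884] want [0.4986 0.1654 0.0753] xyz [0.042 0.012 0.103] ang [-0.0003 -0.0027 -0.0006] Fz [-0.6  4.   2.8]
```

```bash
python3 -m pendant '[{"xyz":[0.005,0,0.01],"angular":[0,0,0]},{"xyz":[0.01,0,0.02],"angular":[0,0,0]},{"xyz":[0.015,0.01,0.03],"angular":[0,0,0]},{"xyz":[0.02,0.01,0.04],"angular":[0,-0.001,0]},{"xyz":[0.025,0.01,0.05],"angular":[0,-0.001,0]}]'
python3 -m pendant '[{"xyz":[0.004,0,0.01],"angular":[0,0,0]},{"xyz":[0.008,0,0.02],"angular":[0,0,0]},{"xyz":[0.012,0,0.03],"angular":[0,0,0]},{"xyz":[0.016,0,0.04],"angular":[0,-0.001,0]},{"xyz":[0.018,0,0.05],"angular":[0,-0.001,0]}]'
python3 -c "
from h import *
arc(0,.2,.26)"
```

```text
time_s: 7.9
tcp_pos: [0.4973, 0.17, 0.1029]
orientation: [0.645, 0.754, -0.082, 0.094]
contact_force: [-0.9, -0.8, 2.4]
width: 0.0003
time_s: 8.32
tcp_pos: [0.4978, 0.1713, 0.0971]
orientation: [0.645, 0.754, -0.083, 0.097]
contact_force: [-1.6, -0.4, 5.1]
width: 0.0002
th 0 tip [0.4986 0.1658 0.0758] want [0.4986 0.1654 0.0753] xyz [-0.001 -0.001  0.005] ang [-0.0001 -0.0007 -0.0005] Fz [-1.6 -0.4  5.1]
```

```bash
python3 -m pendant '[{"xyz":[0,0,0.006],"angular":[0,0,0]},{"xyz":[0,0,0.012],"angular":[0,0,0]},{"xyz":[0,0,0.018],"angular":[0,0,0]},{"xyz":[0,0,0.022],"angular":[0,0,0]},{"xyz":[0,0,0.022],"angular":[0,0,0]}]'
python3 -c "
from h import *
arc(0,.2,.26)"
```

```text
time_s: 8.73
tcp_pos: [0.498, 0.1713, 0.0965]
orientation: [0.645, 0.754, -0.082, 0.097]
contact_force: [-4.9, 1.8, 9.6]
width: -0.0003
th 0 tip [0.4989 0.1659 0.0752] want [0.4986 0.1654 0.0753] xyz [-0.003 -0.003  0.   ] ang [ 0.     -0.0009 -0.0006] Fz [-4.9  1.8  9.6]
```

```bash
python3 -m pendant '[{"xyz":[0,0,0.01],"angular":[0,0,0]},{"xyz":[0,0,0.02],"angular":[0,0,0]},{"xyz":[0,0,0.03],"angular":[0,0,0]},{"xyz":[0,0,0.03],"angular":[0,0,0]},{"xyz":[0,0,0.03],"angular":[0,0,0]}]'
python3 - <<'E'
from h import *
arc(0,.2,.26)
a=[cv2.resize(manip.grab_frame(n)[:,:,::-1][y:y+120,x:x+130],None,fx=3,fy=3,interpolation=2) for n,x,y in(("scene",340,130),("side",260,160))]
cv2.imwrite("pics/p4.png",np.hstack(a))
E
```

```text
time_s: 9.15
tcp_pos: [0.4982, 0.1715, 0.0954]
orientation: [0.645, 0.754, -0.081, 0.097]
contact_force: [-7.5, 3.3, 19.0]
width: -0.0
th 0 tip [0.4991 0.1661 0.0741] want [0.4986 0.1654 0.0753] xyz [-0.006 -0.005 -0.009] ang [ 0.0003 -0.0011 -0.0007] Fz [-7.5  3.3 19. ]
```

View pics/p4.png

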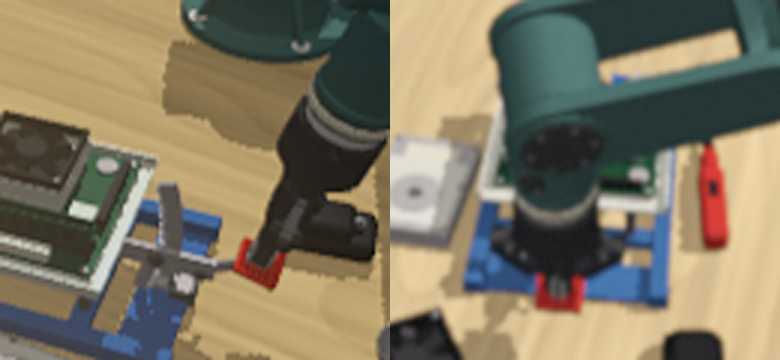

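The deck lies level on the frame, and the stop is firm: 19 N with no further travel. Now I'll let the tab up straight and retreat.

```bash
python3 -m pendant '[{"xyz":[-0.01,0,-0.04],"angular":[0,0,0]},{"xyz":[-0.025,0,-0.08],"angular":[0,0,0]},{"xyz":[-0.04,0,-0.12],"angular":[0,0,0]},{"xyz":[-0.055,0,-0.17],"angular":[0,0,0]},{"xyz":[-0.07,0,-0.22],"angular":[0,0,0]}]'
python3 -m pendant '[{"xyz":[-0.02,0,-0.06],"angular":[0,0,0]},{"xyz":[-0.04,0,-0.14],"angular":[0,0,0]},{"xyz":[-0.08,0,-0.28],"angular":[0,0,0]},{"xyz":[-0.12,0,-0.46],"angular":[0,0,0]},{"xyz":[-0.17,0,-0.64],"angular":[0,0,0]}]'
python3 -m pendant '[{"xyz":[-0.0,0,-0.2],"angular":[0,0,0]},{"xyz":[0,0,-0.4],"angular":[0,0,0]},{"xyz":[0,0,-0.6],"angular":[0,0,0]},{"xyz":[0,0,-0.7],"angular":[0,0,0]},{"xyz":[0,0,-0.7],"angular":[0,0,0]}]'
python3 - <<'E'
from h import *
i=[manip.grab_frame(n)[:,:,::-1] for n in("scene","side","wrist")]
cs=[]
for im,q in zip(i,((409,167),(310,210),(0,0))):
    h=cv2.cvtColor(np.ascontiguousarray(im),cv2.COLOR_BGR2HSV);m=((h[...,0]<8)|(h[...,0]>172))&(h[...,1]>150)&(h[...,2]>70)
    k,l,st,ce=cv2.connectedComponentsWithStats(m.astype(np.uint8));print([(st[j].tolist(),ce[j].round(1).tolist()) for j in range(1,k) if st[j,4]>25])
t=H+EY*.325+Z*.0325;print("expected",t,proj("scene",t),proj("side",t))
a=[cv2.resize(np.ascontiguousarray(im[y:y+150,x:x+130]),None,fx=3,fy=3,interpolation=2) for im,x,y in((i[0],310,130),(i[1],260,150))]
cv2.imwrite("pics/p5.png",np.hstack(a))
E
```

```text
time_s: 9.67
tcp_pos: [0.4981, 0.168, 0.1186]
orientation: [0.645, 0.754, -0.083, 0.096]
contact_force: [0.8, -0.9, -0.1]
width: 0.0001
time_s: 10.08
tcp_pos: [0.4979, 0.1678, 0.199]
orientation: [0.645, 0.754, -0.083, 0.096]
contact_force: [0.3, 0.1, 0.0]
width: -0.0002
time_s: 10.5
tcp_pos: [0.4961, 0.1897, 0.2837]
orientation: [0.645, 0.754, -0.079, 0.098]
contact_force: [-0.1, -0.7, 0.1]
width: 0.0
[([416, 205, 19, 15, 186], [425.3, 211.5])]
[([363, 208, 10, 35, 241], [367.1, 226.6]), ([309, 246, 16, 12, 156], [316.0, 251.7])]
[([294, 142, 45, 36, 1412], [316.3, 160.1]), ([205, 215, 36, 74, 1261], [223.1, 249.1])]
expected [0.49935  0.160675 0.0925  ] [424.92572626 211.04029685] [316.15187704 250.41004666]
```

View pics/p5.png

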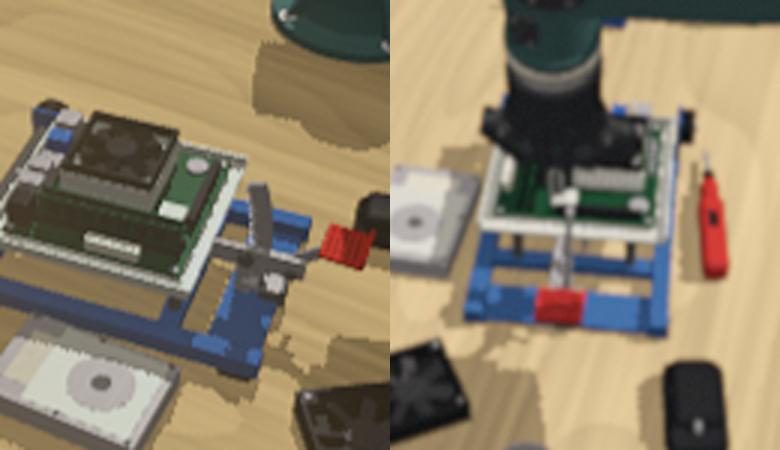

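The tab has sprung back. It shows at scene (425.3,211.5) and side (316.0,251.7), within about 1 px of where it should be with the deck down and the pawl in. The power driver is exactly where it was.

```bash
python3 -c "
from h import *
print(tri((425.3,211.5),(316.0,251.7)));print(manip.sign_off())"
```

```text
(array([0.49883324, 0.16233761, 0.09011636]), np.float64(0.0017944471956351418))
the job is handed in; nothing more can be done
None
```

The deck is fully down on the stand, the pawl has sprung back, and I've handed the job in at about 10.5 s. I pressed the tab with shut fingertips and followed its arc down at 15 to 32 mm/s with a push of about 3 to 6 N. I held it on the bottom stop at 19 N, then lifted straight up.

- **Deck and pawl:** the fingertips stopped at 74–75 mm, against the expected 75 mm. After release I measured the tab top at 90 mm, against the expected 92 mm. The 2 mm gap is within the calibration error, and the tab was within about 1.3 px of its expected place in both views.
- **Robot clear:** the wrist force was back to about zero with the gripper well above the stand.
- **Other things on the bench:** the power driver measured exactly where it was. The hard drive, mouse and case fan I checked only by eye, and they looked unmoved. I did not re-check the power supply, hand screwdriver or screw pot, though the arm went nowhere near them at low height.

No check failed or disagreed beyond the 2 mm above.

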